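# Walk a power pack into its charging dock and switch on

### The job

Put the heavy orange power pack on charge: walk it away from you along the bench into its dock with alternating pushes on its two near rubber corner bumpers, until it bears squarely on the dock's sprung contact bar and stays there when you let go; only then throw the red switch handle fully over, away from you. Feel for the bar, since nobody has measured how far out it is set, and never shove hard, let the pack slew far round or tip, or press on its orange shell, screen or sockets. Leave everything else on the bench where it is.

Things in the scene. Friction and masses are not known exactly. Their poses are not given: they have to be found in the camera images.
- pack: Orange and black power pack, 160 (x) by 240 (y) by 105 mm high, about 1.5 to 2 kg, flat on the bench: too wide to grip, it is slid. Pushed at a corner it slides at about 5 to 10 N. Origin: centre of the underside; +x points to the dock, the -x side with the screen faces the robot. Its flat far face, x = +80 mm, meets the bar. The two far corner posts are round, 32 mm across.
- pack_shell: The pack's orange shell with screen, sockets and folded-flat handle, fixed to the pack, same origin and axes; not to be pressed on. Between the near posts its front is set back to x = -66 mm, 14 mm behind the post faces. Its top is at z = 99 mm, 236 mm wide at the sides.
- post_left (a point): Middle of the pushing zone on the left near corner post, on the robot's left (+y): x = -80, y = +104, z = 60 mm in the pack's frame, on the flat near face of the post's soft black rubber bumper, 32 mm wide, from z = 16 to 80 mm. Push here or up to 12 mm higher or lower. The rubber gives 1 mm per 6 N, up to 6 mm. Above the bumper the post is set back 12 mm, up to z = 105 mm.
- post_right (a point): Middle of the pushing zone on the right near corner post, on the robot's right (-y): x = -80, y = -104, z = 60 mm in the pack's frame, on the flat near face of the post's soft black rubber bumper, 32 mm wide, from z = 16 to 80 mm. Push here or up to 12 mm higher or lower. The rubber gives 1 mm per 6 N, up to 6 mm. Above the bumper the post is set back 12 mm, up to z = 105 mm.
- charger: Black charger box of the dock, 100 by 260 by 105 mm high, fixed. Origin: on the bench, on the dock's centre line, 150 mm before the box; +x points to the box. At z = 28 to 62 mm before it is the sprung contact bar, 180 mm long along y. Its face at rest lies anywhere from x = 99 to 129 mm: never measured. It yields at 2.5 N and is solid after 5 mm, at 6.5 N. Friction holds the pack there.
- guides: The dock's two aluminium guide rails, 30 mm high, fixed, same origin and axes as the charger. Inner faces 256 mm apart (8 mm free on each side of the pack) from x = 90 to 135 mm, flaring to about 304 mm apart at their mouth, x = 42 mm. The seated pack lies between them, axes along theirs.
- charge_switch (a joint): Angle of the charge switch handle: 0 = off, leaning to -x of its base (towards the robot); 1.0 rad = fully on, leaning to +x. It turns about a level axis along y, 45 mm above the bench; it takes about 2 N at the tip and stays where it is left.
- charge_switch_tip (a point): Middle of the upper end of the red switch handle, a flat bar 22 mm wide (y), 12 mm thick and 60 mm long from its axis. This point is 98 mm above the bench at both ends of the swing, 105 mm half way, and travels 58 mm along +x of the base.
- charge_switch_base: Grey switch box with a yellow cover, 100 (x) by 70 (y) by 45 mm high, fixed on the bench beside the dock, on one side or the other. Origin: centre of its underside, straight under the handle's axis; the handle swings in its xz plane.
- spare_battery: Bystander: black 18 V tool battery, 115 by 75 by 63 mm high, origin centre of underside. It stands on the other side of the dock from the switch.
- drill: Bystander: cordless drill standing on its battery foot, 115 by 75 mm, 220 mm high, the chuck 135 mm along its +x.
- filler_tub: Bystander: white round filler tub with lid, 204 mm across, 180 mm high.
- glue_bottle: Bystander: green glue bottle with red nozzle, 60 mm across, 180 mm high.
- offcut: Bystander: wood offcut, 220 by 70 by 22 mm, lying flat.
- bar_clamp: Bystander: bar clamp with red jaws lying flat, 300 mm long in x, 25 mm high.

How it is judged:
By the outcome, as a careful person would: the job done as asked, in the order asked, and still so for the second after the job is handed in, with the robot touching nothing.
It also fails if it takes over 64 s, if anything falls off the work surface, if the arm or the gripper's body presses on something with over 40 N, if the wrist force passes 120 N, or if a joint passes its speed limit or range.

### The arm

A 7-joint arm with a two-finger parallel gripper is mounted at the origin on the work surface. World frame = base frame: x ahead of the robot, y to its left, z up, the work surface at z = 0. Lengths are in m, angles in rad, forces in N, time in s.
With the tool pointing down it reaches from about 0.4 to 0.85 m from the base axis. Payload 4.5 kg.
Tool frame: the origin (TCP) lies at the very end of the fingers, on their centre line; the grasp point (between the pads) lies 19 mm behind it (grip_point_offset is the distance from the TCP to the grasp point, in m); z points along the fingers, y is the line along which they close (so a half turn about z gives the same grasp; the last joint's range is limited). The gripper opens to 88 mm and grips with 3 to 60 N. Pads are 18 mm wide; open, the fingers measure 123 mm over their backs; the gripper's body (75 mm by 187 mm) begins 45 mm behind the grasp point.
Start: joints at [1.187, 0.689, -0.195, 1.565, 0.157, 0.902, -0.215], TCP at [0.254, -0.571, 0.239] pointing down, gripper open.
Joint ranges: [-3.01, 3.01], [-0.46, 2.08], [-1.47, 1.51], [0.13, 2.56], [-1, 4.14], [0.04, 2.09], [-2.66, 2.66]. Speed limits (rad/s): [2.57, 2.57, 3.14, 3.14, 3.14, 3.14, 3.14].

### API

Orientations are given as a unit quaternion [x, y, z, w].
In Python, from plant import get_state, snapshot, camera_params, finish_job, grip_point_offset gives the robot as it stands.
- The arm moves only by the shell command python3 -m handwheel 'ROWS' [FORCE]. ROWS is one flat JSON list of numbers that holds 1 to 10 rows one after another, with no inner brackets; each row has 7 numbers: the opening from 0.0 (shut) to 1.0 (fully open), then dx, dy, dz in fractions of the full range, 1 being 75 cm, then a rotation vector rx, ry, rz in fractions of the full range, 1 being 2 pi rad; each row is the pose to reach, as a shift and turn from the pose commanded when the command began, along the tool's axes at that moment; what a row does not reach only later rows make up. A row lasts 1/10 s, in which the tool goes at most 0.05 m and 0.15 rad, less where a joint would pass 70% of its speed; a pose out of reach is approached as far as the arm can. The fingers move at their own pace and stop on an object; FORCE is the grip in N (left out, the last holds). Time passes only in rows, so rows that do not move let the fingers close. It prints the time, the measured TCP pose, the force, the opening and the grip force at its end. Input that does not fit is refused with a message, and nothing moves.
- get_state(): the state, without advancing time (a new reading comes with each control period).
- snapshot(name): name is "scene" or "top" or "wrist"; returns (picture, depth): 384x512x3 uint8, red, green, blue; 384x512 float32, m along the optical axis (not along the pixel's ray), 0 where there is no reading.
- camera_params(name): a dict with "fx", "fy", "cx", "cy" (pixels), "k1" (the pictures are not rectified: a ray, as slopes to the right and down, at radius r is drawn at 1 + k1 r^2 times it, then the intrinsics apply), "rvec" (rotation vector, rad) and "tvec" (3), from world to camera coordinates, as OpenCV has them. Camera axes: x right, y down, z forward; pixel columns grow to the right and rows downward; lengths in m; the calibration is good to about 2 mm. A picture is of the moment at which its call begins: read the wrist's pose just before it. camera_params takes no time and is no camera call; for the wrist camera it gives the pose at the moment of the call.
- finish_job(): hands the job in; it is judged then, once.
The state is a dict: "clock": time; "q": joint angles; "qd": joint speeds; "joint_torque": joint torques, N m; "tool_pos": TCP position; "eef_rot": TCP orientation; "contact_force": force on the tool from outside, world axes, zero at the start; "moment": the same for the moment, N m; "opening": opening from 0.0 (shut) to 1.0 (fully open); "finger_force": force on a finger pad.
Only numpy, scipy, OpenCV 4.12 (cv2) and the standard library are available. Lean on these libraries where they do the work, as an engineer would, in place of code of your own. Each camera call takes 0.05 s, during which the arm holds its last target. There are 200 camera calls.

## Working session

There is one attempt and no reset: what is moved stays moved. The work goes in short steps, Python scripts to look and compute and a shell command to move; the robot and the scene stay as the last step left them, time stands still between calls to the robot, and variables do not carry over. Pictures are saved under pics/ and viewed, at most 10 in all, crops included, and the job is handed in when it is done.

```bash
ls; mkdir -p pics
cat > h.py <<'E'
import numpy as np, cv2
from plant import *
def cloud(name):
    p=camera_params(name); im,d=snapshot(name)
    v,u=np.mgrid[0:384,0:512]
    K=np.array([[p['fx'],0,p['cx']],[0,p['fy'],p['cy']],[0,0,1.]])
    n=cv2.undistortPoints(np.stack([u,v],-1).reshape(-1,1,2).astype(np.float64),K,np.array([p['k1'],0,0,0,0.])).reshape(384,512,2)
    R=cv2.Rodrigues(np.array(p['rvec'],float))[0]; t=np.array(p['tvec'],float).ravel()
    c=np.concatenate([n*d[...,None],d[...,None]],-1)
    w=(c-t)@R; w[d==0]=np.nan
    return im,w
E
python3 - <<'E'
from h import *
s=get_state(); print(s['clock'],s['tool_pos'],s['eef_rot'],s['contact_force'])
for n in('top','scene'):
    im,w=cloud(n); np.savez(n+'0.npz',im=im,w=w)
    cv2.imwrite(f'pics/{n}0.png',im[...,::-1])
E
```

```text
pics
0.0 [ 0.25328262 -0.570671    0.23792168] [ 9.78252538e-01  2.07415304e-01 -2.55914097e-04 -8.93353298e-04] [ 0.19558444 -0.3735248  -0.44821919]
```

View pics/top0.png

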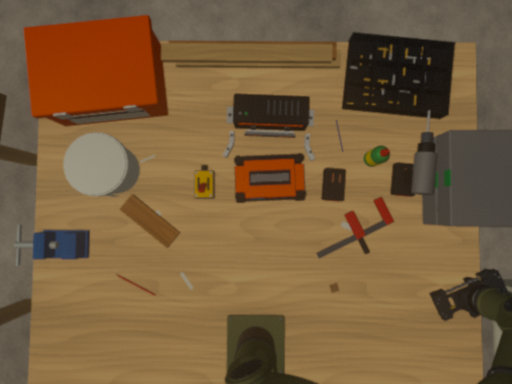

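View pics/scene0.png

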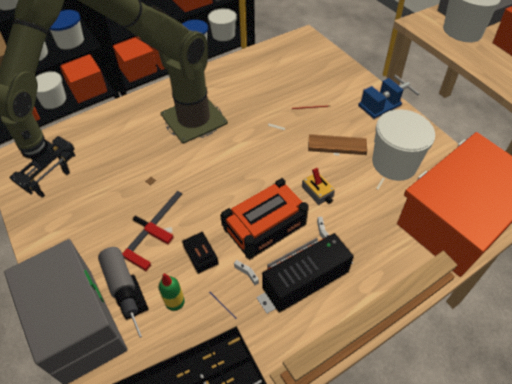

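Top view (up is +x, left is +y): pack at (270,178), charger box at (271,112), guides at (230,144) and (309,146), switch at (204,183) on the left, battery at (334,183). Next I measure their poses.

```bash
cat > m.py <<'E'
from h import *
def rect(P): 
    return cv2.minAreaRect((P[:,:2]*1000).astype(np.float32))
def hsv(im): return cv2.cvtColor(im,cv2.COLOR_RGB2HSV)
def sel(w,im,box,z0,z1):
    u0,v0,u1,v1=box; m=np.zeros(w.shape[:2],bool); m[v0:v1,u0:u1]=1
    return m&(w[...,2]>z0)&(w[...,2]<z1)
E
python3 - <<'E'
from m import *
d=np.load('top0.npz'); im,w=d['im'],d['w']
for n,b,z0,z1 in [('pack',(228,148,312,206),.085,.12),('charger',(225,88,318,134),.09,.12),('barregion',(240,126,300,140),.02,.08),('gL',(222,130,238,160),.02,.045),('gR',(302,130,318,162),.02,.045),('swbase',(190,160,218,202),.03,.06),('swhi',(190,160,218,202),.06,.13),('batt',(320,164,350,204),.05,.08)]:
    m=sel(w,im,b,z0,z1); P=w[m]
    print(n,m.sum(),np.round(rect(P),1) if 0 else rect(P),'z',np.round(np.percentile(P[:,2],[5,50,95]),3),'rng',np.round(np.percentile(P[:,:2],[1,99],axis=0),3).tolist())
H=hsv(im)
m=sel(w,im,(190,160,218,202),.02,.2)&((H[...,0]<6)|(H[...,0]>172))&(H[...,1]>150)
print('red',m.sum(),np.round(w[m],3)[:40].tolist())
# pixel scale
print(w[178,270],w[178,271])
E
```

```text
pack 2818 ((589.126220703125, -43.59272766113281), (152.28726196289062, 239.0421905517578), 3.239271879196167) z [0.088 0.099 0.105] rng [[0.517, -0.16], [0.662, 0.072]]
charger 2291 ((816.7894287109375, -47.37208557128906), (260.16143798828125, 104.41851806640625), 88.31818389892578) z [0.098 0.104 0.109] rng [[0.765, -0.173], [0.867, 0.079]]
barregion 501 ((753.1632080078125, -44.24871063232422), (211.23606872558594, 34.275447845458984), 88.3121566772461) z [0.027 0.056 0.065] rng [[0.735, -0.143], [0.772, 0.05]]
gL 125 ((711.194580078125, 98.02164459228516), (23.413074493408203, 94.72325897216797), 73.47557067871094) z [0.024 0.03  0.035] rng [[0.667, 0.083], [0.757, 0.12]]
gR 129 ((701.3858642578125, -184.53736877441406), (92.4271240234375, 23.210693359375), 13.327733039855957) z [0.025 0.029 0.034] rng [[0.658, -0.204], [0.747, -0.172]]
swbase 512 ((575.4241943359375, 188.44906616210938), (114.83624267578125, 68.85501861572266), 0.8570171594619751) z [0.034 0.044 0.056] rng [[0.518, 0.154], [0.629, 0.223]]
swhi 54 ((559.079833984375, 184.9619903564453), (23.841594696044922, 48.538604736328125), 76.76203918457031) z [0.063 0.088 0.101] rng [[0.536, 0.169], [0.578, 0.197]]
batt 329 ((564.9249267578125, -272.9183654785156), (66.24481201171875, 101.27162170410156), 88.94486999511719) z [0.056 0.062 0.067] rng [[0.535, -0.3], [0.615, -0.248]]
red 0 []
[ 0.58149797 -0.04518806  0.10437971] [ 0.58160861 -0.04858376  0.10343673]
```

Run:
```python
from m import *
d=np.load('top0.npz'); im=d['im']; d2=np.load('scene0.npz')
a=cv2.resize(im[80:210,185:360],None,fx=4,fy=4,interpolation=cv2.INTER_CUBIC)
cv2.imwrite('pics/c1.png',a[...,::-1])
for n,b,z0,z1 in [('pack',(215,178,315,255),.085,.12),('charger',(255,232,358,300),.095,.12),('sw',(300,165,336,205),.06,.13)]:
    m=sel(d2['w'],d2['im'],b,z0,z1);P=d2['w'][m];print(n,m.sum(),rect(P),np.round(np.percentile(P[:,2],[5,50,95]),3))
```

```text
pack 3059 ((662.7899169921875, -39.4039306640625), (286.7232971191406, 241.8113250732422), 2.811386823654175) [0.088 0.099 0.106]
charger 2782 ((759.3008422851562, -44.03861999511719), (260.6055603027344, 227.4709014892578), 87.13800811767578) [0.1   0.105 0.109]
sw 120 ((602.9924926757812, 137.14019775390625), (56.81962966918945, 174.7864227294922), 36.50754928588867) [0.061 0.088 0.108]
```

View pics/c1.png

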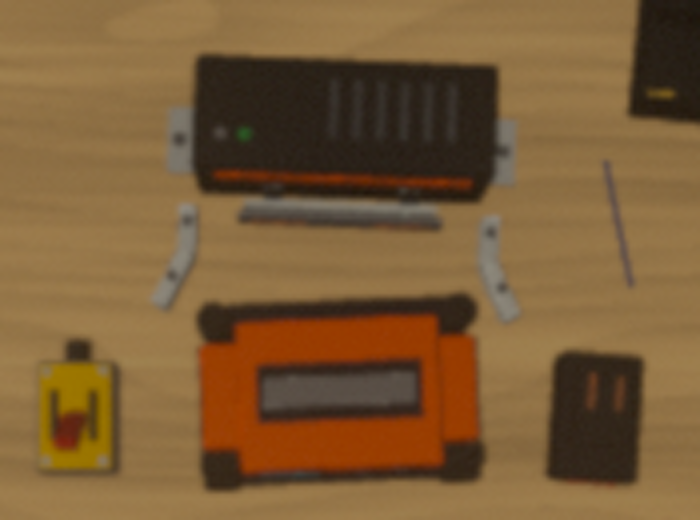

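Crop shows pack far edge at row ~300, bar face at row ~222, red handle leaning back at (70,430). The pack is yawed about +3° and the dock about -1.7°. I'll work out the bar position and the first move.

```bash
cat > g.py <<'E'
from m import *
from scipy.spatial.transform import Rotation as Rn
D=np.array([.6169,-.0413]); DY=np.radians(-1.75)
def to_dock(p):
    d=np.asarray(p)[...,:2]-D; c,s=np.cos(DY),np.sin(DY)
    return np.stack([c*d[...,0]+s*d[...,1],-s*d[...,0]+c*d[...,1]],-1)
def from_dock(x,y):
    c,s=np.cos(DY),np.sin(DY); return D+np.array([c*x-s*y,s*x+c*y])
def goal(yaw,tilt): # tool x along world yaw, tip leading forward by tilt
    return Rn.from_euler('z',yaw)*Rn.from_euler('y',-tilt)*Rn.from_quat([1,0,0,0])
def rel(p,R=None):
    s=get_state(); R0=Rn.from_quat(s['eef_rot'])
    print('shift',np.round(R0.inv().apply(np.array(p)-s['tool_pos']),4), 'rot',np.round((R0.inv()*R).as_rotvec(),3) if R else '')
E
python3 - <<'E'
from g import *
d=np.load('top0.npz'); im,w=d['im'],d['w']; q=to_dock(w)
for lo in range(-90,90,30):
    m=(q[...,1]>lo/1e3)&(q[...,1]<lo/1e3+.03)&(q[...,0]>.07)&(q[...,0]<.15)&(w[...,2]>.035)
    print(lo,np.round(np.percentile(q[m][:,0],[0,5,20]),4),m.sum())
H=hsv(im); o=(H[...,0]<20)&(H[...,1]>180)&sel(w,im,(228,148,312,206),.09,.112)
print('orange',rect(w[o]))
for y in(.108,-.108):
  m=sel(w,im,(222,130,318,162),.022,.042)&(np.sign(q[...,1])==np.sign(y)); print('guide',np.round(np.percentile(q[m],[2,98],axis=0),3).tolist())
m=sel(w,im,(190,170,218,202),.06,.13); print('sw',np.round(w[m][np.argsort(-w[m][:,2])][:20].mean(0),3))
rel([.43,.055,.2],goal(0,.26))
E
```

```text
-90 [0.1196 0.12   0.1216] 69
-60 [0.1193 0.1197 0.1217] 68
-30 [0.1202 0.1204 0.1214] 62
0 [0.1199 0.1207 0.1221] 63
30 [0.1195 0.12   0.1214] 71
60 [0.1191 0.1205 0.1215] 61
orange ((584.1204223632812, -43.50224304199219), (129.95004272460938, 233.44761657714844), 2.5781872272491455)
guide [[0.047, 0.012], [0.135, 0.16]]
guide [[0.048, -0.159], [0.134, -0.012]]
sw [0.541 0.186 0.098]
shift [ 0.4154 -0.5001  0.0388] rot [-0.056  0.257  0.415]
```

Careful with the scale: shifts go in shares of 75 cm and turns go in shares of 2 pi rad. That gives: -0.5 m is -0.6667, 0.415 m is 0.5533, 0.415 rad is 0.066.

```bash
python3 -m handwheel '[0,0.5533,-0.6667,0.052,-0.0089,0.0409,0.066,0,0.5533,-0.6667,0.052,-0.0089,0.0409,0.066,0,0.5533,-0.6667,0.052,-0.0089,0.0409,0.066,0,0.5533,-0.6667,0.052,-0.0089,0.0409,0.066,0,0.5533,-0.6667,0.052,-0.0089,0.0409,0.066,0,0.5533,-0.6667,0.052,-0.0089,0.0409,0.066,0,0.5533,-0.6667,0.052,-0.0089,0.0409,0.066,0,0.5533,-0.6667,0.052,-0.0089,0.0409,0.066,0,0.5533,-0.6667,0.052,-0.0089,0.0409,0.066,0,0.5533,-0.6667,0.052,-0.0089,0.0409,0.066]' 30
python3 -c "
from g import *
rel([.43,.055,.2],goal(0,.26))"
```

```text
clock: 1.1
tool_pos: [0.3848, -0.1151, 0.2154]
eef_rot: [0.992, 0.002, 0.127, -0.001]
contact_force: [0.5, -0.6, 0.6]
opening: 0.119
finger_force: 0.0
shift [ 0.0406 -0.1699  0.0268] rot [-0.003  0.006  0.004]
```

To row units: 0.173 m is 0.2307, -0.17 m is -0.2267, 0.006 rad is 0.001.

```bash
python3 -m handwheel '[0,0.06,-0.2267,0.04,0,0.001,0.0006,0,0.06,-0.2267,0.04,0,0.001,0.0006,0,0.06,-0.2267,0.04,0,0.001,0.0006,0,0.06,-0.2267,0.04,0,0.001,0.0006,0,0.0493,-0.2267,0.2307,0,0.001,0.0006,0,0.0493,-0.2267,0.2307,0,0.001,0.0006,0,0.0493,-0.2267,0.2307,0,0.001,0.0006,0,0.0493,-0.2267,0.2307,0,0.001,0.0006]' 30
python3 - <<'E'
from g import *
rel([.465,.0555,.058],goal(0,.26))
im,w=cloud('scene'); cv2.imwrite('pics/s1.png',cv2.resize(im[110:280,170:370],None,fx=3,fy=3)[...,::-1])
E
```

```text
clock: 1.9
tool_pos: [0.5043, 0.0597, 0.1182]
eef_rot: [0.995, -0.001, 0.098, 0.004]
contact_force: [-0.3, 0.7, 0.1]
opening: 0.007
finger_force: 0.0
shift [-0.0503  0.0039  0.0514] rot [ 0.007  0.063 -0.002]
```

View pics/s1.png

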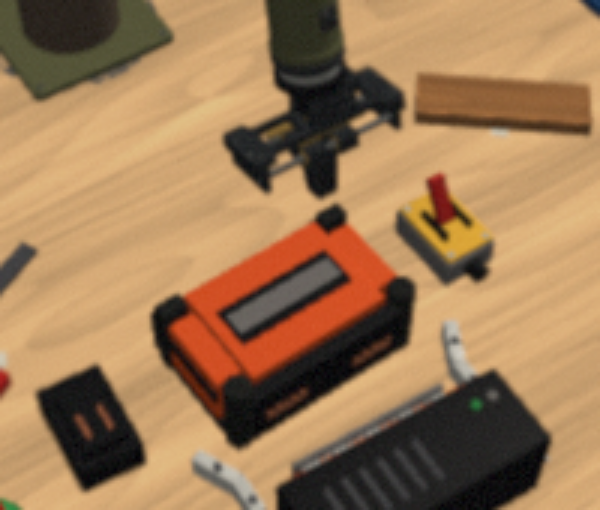

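The picture shows the closed fingers upright above and just in front of the left near post at (322,190), clear of the pack. The move is not settled yet.

```bash
python3 -m handwheel '[0,0,0,0,0,0,0,0,0,0,0,0,0,0]'
python3 - <<'E'
from g import *
print(get_state()['q'])
rel([.465,.0555,.118],goal(0,.26))
rel([.465,.0555,.118],goal(0,.1))
E
```

```text
clock: 2.15
tool_pos: [0.5023, 0.0585, 0.1201]
eef_rot: [0.995, -0.002, 0.098, 0.004]
contact_force: [-0.4, 0.1, 0.1]
opening: 0.006
finger_force: 0.0
[-0.32640016  0.71273302  0.13613416  2.21973742 -0.9996211   0.04347828
 -0.81139047]
shift [-0.037   0.0032 -0.0052] rot [ 0.008  0.063 -0.004]
shift [-0.037   0.0032 -0.0052] rot [ 0.007 -0.097 -0.004]
```

To row units: -0.037 m is -0.0493, -0.005 m is -0.0067, -0.097 rad is -0.0154.

```bash
python3 -m handwheel '[0,-0.0493,0.004,-0.0067,0.0011,-0.0154,-0.0006,0,-0.0493,0.004,-0.0067,0.0011,-0.0154,-0.0006,0,-0.0493,0.004,-0.0067,0.0011,-0.0154,-0.0006,0,-0.0493,0.004,-0.0067,0.0011,-0.0154,-0.0006]'
python3 - <<'E'
from g import *
print(get_state()['q'])
rel([.465,.0555,.056],goal(0,.1))
E
```

```text
clock: 2.55
tool_pos: [0.4667, 0.0562, 0.118]
eef_rot: [0.999, 0.0, 0.051, -0.0]
contact_force: [0.5, 0.1, -0.8]
opening: 0.007
finger_force: 0.0
[-0.39074739  0.71821216  0.25435987  2.23909678 -0.97958371  0.17538805
 -0.81148796]
shift [-0.0081  0.0007  0.0615] rot [-0.    -0.003  0.   ]
```

To row units: 0.061 m is 0.0813, 0.03 m is 0.04.

```bash
python3 -m handwheel '[0,-0.0053,0,0.04,0,0,0,0,-0.0107,0,0.0813,0,0,0,0,-0.0107,0,0.0813,0,0,0]'
python3 - <<'E'
from g import *
print(get_state()['q'])
rel([.490,.0555,.056],goal(0,.1))
E
```

```text
clock: 2.85
tool_pos: [0.474, 0.0577, 0.0632]
eef_rot: [0.999, -0.0, 0.041, 0.001]
contact_force: [-0.5, 0.3, 0.0]
opening: 0.008
finger_force: 0.0
[-0.27674332  0.8250622   0.07491324  2.21596725 -0.99970996  0.04232756
 -0.80142517]
shift [0.0154 0.0022 0.0084] rot [ 0.001  0.019 -0.   ]
```

To row units: 0.023 m is 0.0307, 0.019 m is 0.0253, 0.019 rad is 0.003.

```bash
python3 -m handwheel '[0,0.008,0.0013,0.0053,0,0.0016,0,0,0.0147,0.0027,0.0107,0,0.003,0,0,0.02,0.0027,0.0107,0,0.003,0,0,0.0253,0.0027,0.0107,0,0.003,0,0,0.0307,0.0027,0.0107,0,0.003,0]'
python3 - <<'E'
from g import *
print(get_state()['q'])
rel([.498,.0555,.056],goal(0,.1))
E
```

```text
clock: 3.35
tool_pos: [0.4927, 0.0554, 0.0587]
eef_rot: [0.999, 0.0, 0.047, 0.001]
contact_force: [-9.9, -0.1, 8.1]
opening: 0.005
finger_force: 5.0
[-0.27907953  0.84107183  0.09833927  2.17714145 -0.99719166  0.0616141
 -0.793082  ]
shift [ 0.005  -0.0001  0.0032] rot [0.001 0.005 0.001]
```

To row units: 0.016 m is 0.0213, 0.012 m is 0.016.

```bash
python3 -m handwheel '[0,0.0053,0,0,0,0,0,0,0.0107,0,0.0013,0,0,0,0,0.016,0,0.0013,0,0,0,0,0.0213,0,0.0027,0,0,0]'
python3 - <<'E'
from g import *
im,w=cloud('top'); H=hsv(im); o=(H[...,0]<20)&(H[...,1]>180)&sel(w,im,(228,140,312,206),.09,.112)
print('orange',o.sum(),rect(w[o]))
E
```

```text
clock: 3.75
tool_pos: [0.5072, 0.0581, 0.0579]
eef_rot: [0.999, 0.002, 0.045, -0.001]
contact_force: [-12.1, 4.1, 9.0]
opening: 0.004
finger_force: 6.1
orange 1736 ((590.3790893554688, -45.80299377441406), (233.06748962402344, 127.7307357788086), 87.67749786376953)
```

```bash
python3 -m handwheel '[0,-0.0333,0,-0.0053,0,0,0,0,-0.0333,0.06,-0.0053,0,0,0,0,-0.0333,0.12,-0.0053,0,0,0,0,-0.0333,0.18,-0.0053,0,0,0,0,-0.0333,0.24,-0.0053,0,0,0,0,-0.0333,0.2693,-0.0053,0,0,0,0,-0.0227,0.2693,-0.0053,0,0,0,0,-0.0173,0.2693,-0.004,0,0,0,0,-0.0133,0.2693,-0.004,0,0,0,0,-0.0093,0.2693,-0.004,0,0,0]'
python3 - <<'E'
from g import *
print(get_state()['q'])
rel([.508,-.1465,.058],goal(0,.1))
E
```

```text
clock: 4.8
tool_pos: [0.5017, -0.1481, 0.0608]
eef_rot: [0.999, -0.001, 0.048, 0.003]
contact_force: [-8.5, -4.3, 2.6]
opening: 0.004
finger_force: 4.0
[ 0.11349629  0.85189646  0.1570937   2.09823664 -0.91888397  0.16754397
 -0.45550725]
shift [ 0.006  -0.0016  0.0033] rot [ 0.005  0.004 -0.002]
```

To row units: 0.013 m is 0.0173, 0.008 m is 0.0107.

```bash
python3 -m handwheel '[0,0.0053,0,0,0,0,0,0,0.0107,0,0.0013,0,0,0,0,0.0173,0,0.0013,0,0,0]'
cat > o.py <<'E'
from g import *
st=get_state()['tool_pos']
im,w=cloud('top'); H=hsv(im); o=(H[...,0]<20)&(H[...,1]>180)&sel(w,im,(228,115,312,206),.09,.112)
(c,s,a)=rect(w[o]); a=a if s[0]<s[1] else a-90
c=np.array(c)/1000; y=np.radians(a); R=np.array([[np.cos(y),-np.sin(y)],[np.sin(y),np.cos(y)]])
print('n',o.sum(),np.round(s),'c',np.round(c,4),'yaw_rel',round(a+1.75,2),'dock',np.round(to_dock(c)*1000,1),'gap mm',round(119.5-80-to_dock(c)[0]*1000,1))
for n,p in(('L',(-.08,.104)),('R',(-.08,-.104))): print(n,'TCP contact',np.round(c+R@np.array(p)-[.009,0],4))
print('tcp',np.round(st,4))
E
python3 o.py
```

```text
clock: 5.1
tool_pos: [0.514, -0.1482, 0.0608]
eef_rot: [0.999, -0.001, 0.047, 0.003]
contact_force: [-6.0, -4.0, -2.1]
opening: -0.001
finger_force: 2.9
n 1864 [232. 239.] c [ 0.6532 -0.0419] yaw_rel 91.67 dock [36.3  0.5] gap mm 3.2
L TCP contact [ 0.5401 -0.1218]
R TCP contact [ 0.7481 -0.1221]
tcp [ 0.514  -0.1482  0.0608]
```

```bash
sed -i 's/,.09,.112)$/,.09,.112)\&(to_dock(w)[...,0]<.135)/' o.py; python3 o.py
```

```text
n 1751 [128. 233.] c [ 0.5992 -0.0418] yaw_rel 4.08 dock [-17.7  -1.1] gap mm 57.2
L TCP contact [0.5061 0.0588]
R TCP contact [ 0.5145 -0.149 ]
tcp [ 0.516  -0.1478  0.0609]
```

To row units: -0.206 m is -0.2747, -0.022 m is -0.0293.

```bash
python3 -m handwheel '[0,-0.0293,0,-0.0027,0,0,0,0,-0.0293,-0.06,-0.0027,0,0,0,0,-0.0293,-0.12,-0.0027,0,0,0,0,-0.0293,-0.18,-0.0027,0,0,0,0,-0.0293,-0.24,-0.0027,0,0,0,0,-0.0267,-0.2747,-0.0027,0,0,0,0,-0.0133,-0.2747,-0.0013,0,0,0,0,-0.0053,-0.2747,0,0,0,0,0,0.0027,-0.2747,0,0,0,0,0,0.0107,-0.2747,0.0013,0,0,0]'; python3 o.py; python3 -c "
from g import *
print(get_state()['contact_force'])"
```

```text
clock: 6.2
tool_pos: [0.5212, 0.0631, 0.0597]
eef_rot: [0.999, 0.002, 0.045, -0.002]
contact_force: [-10.4, 4.3, 6.1]
opening: 0.004
finger_force: 5.4
n 1738 [130. 232.] c [ 0.6065 -0.0453] yaw_rel 1.86 dock [-10.3  -4.3] gap mm 49.8
L TCP contact [0.5173 0.0586]
R TCP contact [ 0.5177 -0.1494]
tcp [0.5212 0.0631 0.0597]
[-5.73755136  4.77462066  1.82677122]
```

```bash
cat > o.py <<'E'
from g import *
st=get_state()['tool_pos']
im,w=cloud('top'); H=hsv(im); q=to_dock(w)
o=(H[...,0]<20)&(H[...,1]>150)&sel(w,im,(228,115,312,206),.092,.108)&(q[...,0]<.135)
P=q[o]; a0=0
def edges(a):
    c,s=np.cos(a),np.sin(a); Q=P@np.array([[c,-s],[s,c]])  # rotate by -a
    f=[];b=[]
    for k in np.arange(-.08,.08,.01):
        r=Q[(Q[:,1]>k-.003)&(Q[:,1]<k+.007)]
        f.append((k,r[:,0].max())); b.append((k,r[:,0].min()))
    return Q,np.array(f),np.array(b)
for _ in range(3):
    Q,f,b=edges(a0)
    sl=[np.median(np.diff(e[:,1].reshape(2,-1),axis=0))/.08 for e in(f,b)]
    a0+=-np.mean(sl)
Q,f,b=edges(a0)
cx=(np.median(f[:,1])+np.median(b[:,1]))/2; cy=np.mean(np.percentile(Q[:,1],[.5,99.5]))
c,s=np.cos(a0),np.sin(a0); C=np.array([c*cx-s*cy,s*cx+c*cy])
print('clk',round(get_state()['clock'],1),'yaw_rel',round(np.degrees(a0),2),np.round(np.degrees(sl),1),'dock mm',np.round(C*1e3,1),'gap',round(39.5-C[0]*1e3,1),'len',round((np.median(f[:,1])-np.median(b[:,1]))*1e3,1),round(np.ptp(np.percentile(Q[:,1],[.5,99.5]))*1e3,1))
for n,p in(('L',(-.08,.104)),('R',(-.08,-.104))):
    d=C+np.array([c*p[0]-s*p[1],s*p[0]+c*p[1]]); print(n,'TCP contact',np.round(from_dock(*d)-[.009,0],4))
print('tcp',np.round(st,4),'F',np.round(get_state()['contact_force'],1))
E
python3 o.py
```

```text
clk 6.3 yaw_rel -0.25 [-0.2  0.2] dock mm [-10.5  -4.8] gap 50.0 len 125.1 228.3
L TCP contact [0.5209 0.061 ]
R TCP contact [ 0.5137 -0.1469]
tcp [0.5222 0.0631 0.0597] F [-6.5  4.8  1.6]
```

To row units: 0.209 m is 0.2787, -0.022 m is -0.0293.

```bash
python3 -m handwheel '[0,-0.0293,0,-0.0027,0,0,0,0,-0.0293,0.06,-0.0027,0,0,0,0,-0.0293,0.12,-0.0027,0,0,0,0,-0.0293,0.18,-0.0027,0,0,0,0,-0.0293,0.24,-0.0027,0,0,0,0,-0.0267,0.2787,-0.0027,0,0,0,0,-0.016,0.2787,-0.0013,0,0,0,0,-0.008,0.2787,0,0,0,0,0,0,0.2787,0,0,0,0,0,0.008,0.2787,0.0013,0,0,0]'; python3 o.py
```

```text
clock: 7.3
tool_pos: [0.5288, -0.1497, 0.0601]
eef_rot: [0.999, -0.0, 0.047, 0.002]
contact_force: [-9.4, -5.6, 5.8]
opening: 0.008
finger_force: 5.3
clk 7.3 yaw_rel 3.31 [ 1.4 -1.5] dock mm [-5.1 -1.9] gap 44.6 len 124.8 227.4
L TCP contact [0.5199 0.0587]
R TCP contact [ 0.5256 -0.1492]
tcp [ 0.5288 -0.1497  0.0601] F [-5.7 -3.7  0.4]
```

To row units: -0.208 m is -0.2773, -0.022 m is -0.0293.

```bash
python3 -m handwheel '[0,-0.0293,0,-0.0027,0,0,0,0,-0.0293,-0.06,-0.0027,0,0,0,0,-0.0293,-0.12,-0.0027,0,0,0,0,-0.0293,-0.18,-0.0027,0,0,0,0,-0.0293,-0.24,-0.0027,0,0,0,0,-0.0267,-0.2773,-0.0027,0,0,0,0,-0.0133,-0.2773,-0.0013,0,0,0,0,-0.004,-0.2773,0,0,0,0,0,0.0053,-0.2773,0,0,0,0,0,0.0147,-0.2773,0.0013,0,0,0]'; python3 o.py
```

```text
clock: 8.35
tool_pos: [0.5382, 0.0632, 0.0591]
eef_rot: [0.999, 0.003, 0.045, -0.002]
contact_force: [-11.1, 5.1, 6.1]
opening: 0.006
finger_force: 5.5
clk 8.4 yaw_rel -0.27 [-0.2  0.2] dock mm [ 4.1 -4.2] gap 35.4 len 124.3 227.6
L TCP contact [0.5356 0.0611]
R TCP contact [ 0.5282 -0.1468]
tcp [0.5382 0.0632 0.0591] F [-6.1  4.8  1.2]
```

To row units: 0.209 m is 0.2787, -0.024 m is -0.032.

```bash
python3 -m handwheel '[0,-0.032,0,-0.0027,0,0,0,0,-0.032,0.06,-0.0027,0,0,0,0,-0.032,0.12,-0.0027,0,0,0,0,-0.032,0.18,-0.0027,0,0,0,0,-0.032,0.24,-0.0027,0,0,0,0,-0.0267,0.2787,-0.0027,0,0,0,0,-0.0147,0.2787,-0.0013,0,0,0,0,-0.0053,0.2787,0,0,0,0,0,0.004,0.2787,0,0,0,0,0,0.012,0.2787,0.0013,0,0,0]'; python3 o.py
```

```text
clock: 9.4
tool_pos: [0.5492, -0.1516, 0.0603]
eef_rot: [0.999, -0.001, 0.047, 0.002]
contact_force: [-9.2, -5.1, 3.6]
opening: 0.004
finger_force: 4.7
clk 9.4 yaw_rel 3.53 [ 1.2 -1.2] dock mm [15.3  1.3] gap 24.2 len 125.1 228.6
L TCP contact [0.5401 0.061 ]
R TCP contact [ 0.5465 -0.1469]
tcp [ 0.5492 -0.1516  0.0603] F [-3.8 -3.2  0.5]
```

To row units: -0.211 m is -0.2813, -0.022 m is -0.0293.

```bash
python3 -m handwheel '[0,-0.0293,0,-0.0027,0,0,0,0,-0.0293,-0.06,-0.0027,0,0,0,0,-0.0293,-0.12,-0.0027,0,0,0,0,-0.0293,-0.18,-0.0027,0,0,0,0,-0.0293,-0.24,-0.0027,0,0,0,0,-0.0267,-0.2813,-0.0027,0,0,0,0,-0.012,-0.2813,-0.0013,0,0,0,0,-0.004,-0.2813,0,0,0,0,0,0.004,-0.2813,0,0,0,0,0,0.012,-0.2813,0.0013,0,0,0]'; python3 o.py
```

```text
clock: 10.45
tool_pos: [0.5562, 0.0658, 0.0588]
eef_rot: [0.999, 0.003, 0.045, -0.002]
contact_force: [-10.2, 5.2, 5.3]
opening: 0.005
finger_force: 5.3
clk 10.5 yaw_rel -0.39 [-1.4  1.4] dock mm [23.8 -0.4] gap 15.7 len 124.5 228.7
L TCP contact [0.5556 0.0645]
R TCP contact [ 0.5478 -0.1434]
tcp [0.5562 0.0658 0.0588] F [-6.  4.  2.]
```

To row units: 0.21 m is 0.28, -0.022 m is -0.0293.

```bash
python3 -m handwheel '[0,-0.0293,0,-0.0027,0,0,0,0,-0.0293,0.06,-0.0027,0,0,0,0,-0.0293,0.12,-0.0027,0,0,0,0,-0.0293,0.18,-0.0027,0,0,0,0,-0.0293,0.24,-0.0027,0,0,0,0,-0.0267,0.28,-0.0027,0,0,0,0,-0.012,0.28,-0.0013,0,0,0,0,-0.0053,0.28,0,0,0,0,0,0.0013,0.28,0,0,0,0,0,0.0067,0.28,0.0013,0,0,0]'; python3 o.py
```

```text
clock: 11.5
tool_pos: [0.5629, -0.151, 0.0597]
eef_rot: [0.999, -0.001, 0.047, 0.002]
contact_force: [-9.5, -4.2, 5.2]
opening: 0.003
finger_force: 4.8
clk 11.6 yaw_rel 3.42 [ 1.2 -1.2] dock mm [29.1  1.6] gap 10.4 len 124.5 228.5
L TCP contact [0.5541 0.061 ]
R TCP contact [ 0.5601 -0.1469]
tcp [ 0.5629 -0.151   0.0597] F [-5.3 -4.3  1.2]
```

To row units: -0.211 m is -0.2813, -0.009 m is -0.012.

```bash
python3 -m handwheel '[0,-0.0293,0,-0.0027,0,0,0,0,-0.0293,-0.06,-0.0027,0,0,0,0,-0.0293,-0.12,-0.0027,0,0,0,0,-0.0293,-0.18,-0.0027,0,0,0,0,-0.0293,-0.24,-0.0027,0,0,0,0,-0.0267,-0.2813,-0.0027,0,0,0,0,-0.012,-0.2813,-0.0013,0,0,0,0,-0.0053,-0.2813,0,0,0,0,0,0.0013,-0.2813,0,0,0,0,0,0.008,-0.2813,0.0013,0,0,0]'; python3 o.py
```

```text
clock: 12.55
tool_pos: [0.5673, 0.066, 0.0578]
eef_rot: [0.999, 0.002, 0.045, -0.002]
contact_force: [-11.0, 4.4, 6.4]
opening: 0.005
finger_force: 5.2
clk 12.6 yaw_rel -0.23 [ 0.1 -0.1] dock mm [35.2  0.4] gap 4.3 len 124.3 228.7
L TCP contact [0.5667 0.0647]
R TCP contact [ 0.5595 -0.1432]
tcp [0.5673 0.066  0.0578] F [-5.8  5.4  1.8]
```

To row units: 0.21 m is 0.28, -0.022 m is -0.0293.

```bash
python3 -m handwheel '[0,-0.0293,0,-0.004,0,0,0,0,-0.0293,0.06,-0.004,0,0,0,0,-0.0293,0.12,-0.004,0,0,0,0,-0.0293,0.18,-0.004,0,0,0,0,-0.0293,0.24,-0.004,0,0,0,0,-0.0267,0.28,-0.004,0,0,0,0,-0.0147,0.28,-0.0027,0,0,0,0,-0.0107,0.28,-0.0027,0,0,0,0,-0.0067,0.28,-0.0027,0,0,0,0,-0.004,0.28,-0.0027,0,0,0]'; python3 o.py
```

```text
clock: 13.6
tool_pos: [0.5662, -0.1485, 0.0606]
eef_rot: [0.999, -0.0, 0.047, 0.002]
contact_force: [-7.0, -5.4, 0.2]
opening: 0.006
finger_force: 3.4
clk 13.7 yaw_rel 2.22 [0.1 0. ] dock mm [36.6  0.8] gap 2.9 len 122.9 230.5
L TCP contact [0.5637 0.0617]
R TCP contact [ 0.5654 -0.1463]
tcp [ 0.5662 -0.1485  0.0606] F [-5.8 -5.2 -0.5]
```

To row units: -0.212 m is -0.2827, -0.022 m is -0.0293.

```bash
python3 -m handwheel '[0,-0.0293,0,-0.0027,0,0,0,0,-0.0293,-0.06,-0.0027,0,0,0,0,-0.0293,-0.12,-0.0027,0,0,0,0,-0.0293,-0.18,-0.0027,0,0,0,0,-0.0293,-0.24,-0.0027,0,0,0,0,-0.02,-0.2827,-0.0027,0,0,0,0,-0.0053,-0.2827,-0.0013,0,0,0,0,0,-0.2827,0,0,0,0,0,0.004,-0.2827,0,0,0,0,0,0.008,-0.2827,0.0013,0,0,0]'; python3 o.py
```

```text
clock: 14.65
tool_pos: [0.5697, 0.0666, 0.0593]
eef_rot: [0.999, 0.001, 0.045, -0.001]
contact_force: [-11.9, 3.3, 6.7]
opening: 0.004
finger_force: 5.9
clk 14.7 yaw_rel 0.92 [-2.   0.4] dock mm [37.3 -0. ] gap 2.2 len 123.1 228.0
L TCP contact [0.5667 0.0627]
R TCP contact [ 0.5637 -0.1453]
tcp [0.5697 0.0666 0.0593] F [-9.4  5.   4.1]
```

To row units: 0.004 m is 0.0053, 0.002 m is 0.0027.

```bash
python3 -m handwheel '[0,0.0027,0,-0.0013,0,0,0,0,0.0053,0,-0.0013,0,0,0]'; python3 o.py
```

```text
clock: 14.9
tool_pos: [0.5734, 0.0661, 0.0601]
eef_rot: [0.999, 0.001, 0.044, -0.001]
contact_force: [-10.0, 3.6, 0.1]
opening: 0.005
finger_force: 4.9
clk 14.9 yaw_rel -1.3 [-1.2  1.2] dock mm [39.6  0.2] gap -0.1 len 124.1 227.1
L TCP contact [0.5732 0.0658]
R TCP contact [ 0.5621 -0.1419]
tcp [0.5734 0.0661 0.0601] F [-9.3  3.4  1.6]
```

To row units: 0.21 m is 0.28, -0.022 m is -0.0293.

```bash
python3 -m handwheel '[0,-0.0293,0,-0.0027,0,0,0,0,-0.0293,0.06,-0.0027,0,0,0,0,-0.0293,0.12,-0.0027,0,0,0,0,-0.0293,0.18,-0.0027,0,0,0,0,-0.0293,0.24,-0.0027,0,0,0,0,-0.0253,0.28,-0.0027,0,0,0,0,-0.02,0.28,-0.0027,0,0,0,0,-0.0147,0.28,-0.0013,0,0,0,0,-0.012,0.28,-0.0013,0,0,0,0,-0.0093,0.28,-0.0013,0,0,0]'; python3 o.py
```

```text
clock: 15.95
tool_pos: [0.5672, -0.1474, 0.0618]
eef_rot: [0.999, -0.001, 0.046, 0.002]
contact_force: [-12.2, -4.8, 4.2]
opening: 0.003
finger_force: 5.8
clk 16.0 yaw_rel 0.19 [ 0.6 -0.6] dock mm [38.8 -0.5] gap 0.7 len 124.4 227.8
L TCP contact [0.5696 0.0631]
R TCP contact [ 0.5639 -0.1448]
tcp [ 0.5672 -0.1474  0.0618] F [-11.9  -5.2   5.6]
```

To row units: 0.002 m is 0.0027, -0.001 m is -0.0013.

```bash
python3 -m handwheel '[0,0.0013,0,-0.0013,0,0,0,0,0.0027,0,-0.0013,0,0,0]';  python3 -m handwheel '[0,0.0013,0,0,0,0,0,0,0.0013,0,0,0,0,0]'; python3 o.py
```

```text
clock: 16.2
tool_pos: [0.5682, -0.1469, 0.0623]
eef_rot: [0.999, -0.001, 0.045, 0.001]
contact_force: [-10.6, -5.0, -0.1]
opening: 0.002
finger_force: 5.6
clock: 16.4
tool_pos: [0.5686, -0.147, 0.0623]
eef_rot: [0.999, -0.001, 0.045, 0.001]
contact_force: [-11.3, -4.7, 0.7]
opening: 0.005
finger_force: 5.6
clk 16.4 yaw_rel -0.05 [ 0.1 -0.1] dock mm [39.8  0.7] gap -0.3 len 125.2 228.6
L TCP contact [0.571  0.0646]
R TCP contact [ 0.5644 -0.1433]
tcp [ 0.5686 -0.147   0.0623] F [-11.5  -4.9   1.2]
```

To row units: -0.212 m is -0.2827, -0.18 m is -0.24.

```bash
python3 -m handwheel '[0,-0.0267,0,-0.0027,0,0,0,0,-0.0267,-0.06,-0.0013,0,0,0,0,-0.0267,-0.12,0,0,0,0,0,-0.0267,-0.18,0,0,0,0,0,-0.0267,-0.24,0,0,0,0,0,-0.0173,-0.2827,0,0,0,0,0,-0.0067,-0.2827,0.0013,0,0,0,0,0.0027,-0.2827,0.0013,0,0,0,0,0.0053,-0.2827,0.0013,0,0,0,0,0.0067,-0.2827,0.0013,0,0,0]';python3 -m handwheel '[0,0.0013,0,0,0,0,0,0,0.0027,0,0,0,0,0]'; python3 o.py
```

```text
clock: 17.45
tool_pos: [0.5746, 0.0688, 0.0614]
eef_rot: [0.999, 0.001, 0.044, -0.002]
contact_force: [-9.5, 7.0, 3.0]
opening: 0.002
finger_force: 4.7
clock: 17.65
tool_pos: [0.5752, 0.0689, 0.0614]
eef_rot: [0.999, 0.001, 0.043, -0.002]
contact_force: [-11.8, 6.7, 4.1]
opening: 0.007
finger_force: 6.1
clk 17.7 yaw_rel -2.52 [-2.1  2.1] dock mm [41.3 -0.3] gap -1.8 len 123.9 228.7
L TCP contact [0.5772 0.0668]
R TCP contact [ 0.5617 -0.1407]
tcp [0.5752 0.0689 0.0614] F [-11.3   6.8   4.9]
```

To row units: 0.212 m is 0.2827, 0.18 m is 0.24.

```bash
python3 -m handwheel '[0,-0.0267,0,-0.004,0,0,0,0,-0.0293,0.06,-0.0027,0,0,0,0,-0.0293,0.12,-0.0013,0,0,0,0,-0.0293,0.18,-0.0013,0,0,0,0,-0.0293,0.24,-0.0013,0,0,0,0,-0.024,0.2827,-0.0013,0,0,0,0,-0.016,0.2827,-0.0013,0,0,0,0,-0.0133,0.2827,-0.0013,0,0,0,0,-0.0107,0.2827,-0.0013,0,0,0,0,-0.0093,0.2827,-0.0013,0,0,0]';python3 -m handwheel '[0,0.0013,0,0,0,0,0,0,0.0027,0,0,0,0,0]'; python3 -m handwheel '[0,0.0013,0,0,0,0,0,0,0.0013,0,0,0,0,0]'; python3 o.py
```

```text
clock: 18.7
tool_pos: [0.5688, -0.1518, 0.0633]
eef_rot: [0.999, -0.003, 0.046, 0.003]
contact_force: [-11.9, -6.0, 4.1]
opening: 0.005
finger_force: 6.2
clock: 18.9
tool_pos: [0.5694, -0.1518, 0.0633]
eef_rot: [0.999, -0.003, 0.044, 0.003]
contact_force: [-15.0, -6.9, 5.1]
opening: 0.004
finger_force: 7.3
clock: 19.1
tool_pos: [0.5697, -0.1519, 0.0633]
eef_rot: [0.999, -0.003, 0.044, 0.003]
contact_force: [-14.5, -6.3, 4.9]
opening: 0.01
finger_force: 7.7
clk 19.1 yaw_rel 0.85 [ 1.2 -1.2] dock mm [40.9 -0.2] gap -1.4 len 124.0 228.6
L TCP contact [0.5704 0.0625]
R TCP contact [ 0.5671 -0.1455]
tcp [ 0.5697 -0.1519  0.0633] F [-14.2  -7.1   5.9]
```

Careful with the scale: shifts go in shares of 75 cm and turns go in shares of 2 pi rad. That gives: -0.15 m is -0.2, -0.12 m is -0.16.

```bash
python3 -m handwheel '[0,-0.0533,0,-0.0053,0,0,0,0,-0.08,0,-0.0267,0,0,0,0,-0.08,0,-0.0933,0,0,0,0,-0.08,0,-0.16,0,0,0,0,-0.08,0,-0.2,0,0,0,0,-0.08,0,-0.2,0,0,0]'; for i in 1 2 3 4; do python3 o.py|head -1; done
python3 - <<'E'
from g import *
a,w=cloud('top'); b,_=cloud('scene')
q=to_dock(w)
for z0,z1,n in((.03,.07,'bar'),(.085,.11,'packfar')):
  for y in(-80,-40,0,40,80):
    m=(abs(q[...,1]-y/1e3)<.012)&(q[...,0]>.095)&(q[...,0]<.148)&(w[...,2]>z0)&(w[...,2]<z1)
    print(n,y,m.sum(),np.round(np.percentile(q[m][:,0],[0,5,50,95,100])*1e3,1) if m.sum() else '')
A=cv2.resize(a[85:205,220:325],None,fx=5,fy=5,interpolation=cv2.INTER_CUBIC)
cv2.imwrite('pics/t2.png',A[...,::-1])
B=cv2.resize(b[180:300,215:355],None,fx=5,fy=5,interpolation=cv2.INTER_CUBIC)
cv2.imwrite('pics/s2.png',B[...,::-1])
E
```

```text
clock: 19.75
tool_pos: [0.5051, -0.1483, 0.2116]
eef_rot: [0.999, -0.001, 0.054, 0.003]
contact_force: [0.3, -0.6, 0.2]
opening: 0.004
finger_force: 0.0
clk 19.8 yaw_rel -0.42 [ 0.3 -0.3] dock mm [40.4  0.5] gap -0.9 len 125.3 228.8
clk 19.9 yaw_rel -0.34 [ 0.1 -0.1] dock mm [40.4  1.3] gap -0.9 len 125.4 228.0
clk 19.9 yaw_rel -0.28 [ 0.1 -0.1] dock mm [40.4  0.4] gap -0.9 len 125.4 229.1
clk 19.9 yaw_rel -0.28 [ 0. -0.] dock mm [40.6  0.5] gap -1.1 len 125.5 229.6
bar -80 14 [129.5 130.4 133.5 137.6 137.6]
bar -40 20 [126.3 126.7 132.4 135.9 136.7]
bar 0 16 [130.2 130.5 133.  136.7 136.9]
bar 40 18 [127.9 128.1 132.1 136.4 136.5]
bar 80 13 [ 99.1  99.4 131.5 135.2 135.4]
packfar -80 37 [ 95.3  96.8 104.8 120.5 121.1]
packfar -40 40 [ 95.2  95.8 103.7 119.5 147.9]
packfar 0 35 [ 95.1  97.1 107.3 120.7 121.1]
packfar 40 38 [ 95.8  96.3 103.9 119.3 119.8]
packfar 80 43 [ 95.   95.1 107.  121.2 122.2]
```

View pics/t2.png

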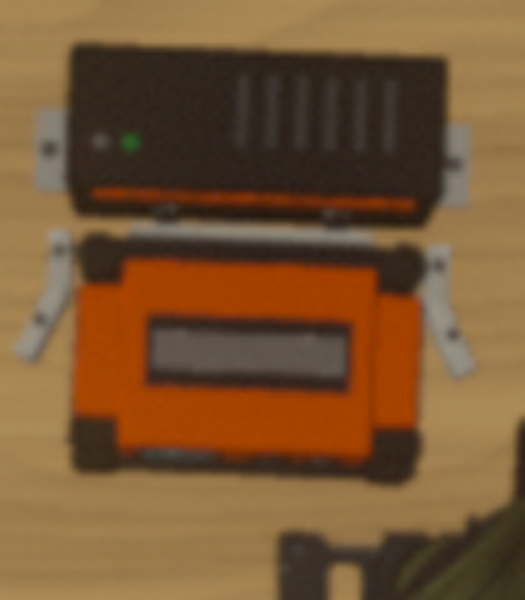

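View pics/s2.png

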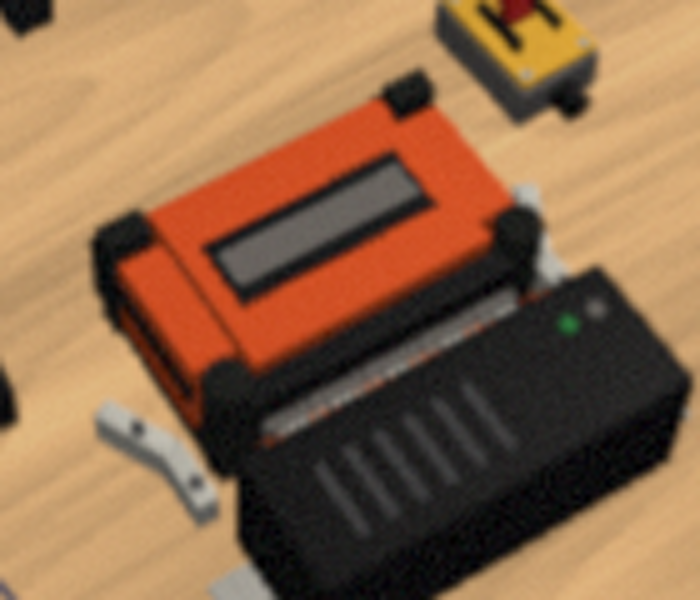

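Top picture: pack square between the guides, bar (row 237) right at its far edge; scene picture shows the bar against the face. Check whether the bar has been pressed back compared with the first picture.

Run:
```python
from g import *
def bar(im,w):
    q=to_dock(w); g=im.astype(float).mean(2); out=[]
    for y in(-70,-35,0,35,70):
        m=(abs(q[...,1]-y/1e3)<.016)&(q[...,0]>.105)&(q[...,0]<.15)&(w[...,2]>.045)&(w[...,2]<.072)&(g>75)
        out.append((m.sum(),*np.round(np.percentile(q[m][:,0],[50,90,100])*1e3,1)) if m.sum() else 0)
    return out
for n in('top','scene'):
    d=np.load(n+'0.npz'); print(n,bar(d['im'],d['w']))
    for _ in range(2): print(n,'now',bar(*cloud(n)))
```

```text
top [(np.int64(36), np.float64(131.6), np.float64(136.9), np.float64(138.0)), (np.int64(23), np.float64(131.8), np.float64(135.8), np.float64(135.9)), (np.int64(30), np.float64(131.3), np.float64(134.6), np.float64(137.2)), (np.int64(35), np.float64(131.7), np.float64(136.1), np.float64(137.7)), (np.int64(30), np.float64(131.4), np.float64(135.3), np.float64(139.0))]
top now [(np.int64(26), np.float64(132.6), np.float64(136.8), np.float64(137.2)), (np.int64(24), np.float64(131.8), np.float64(135.2), np.float64(135.7)), (np.int64(21), np.float64(133.2), np.float64(136.0), np.float64(136.9)), (np.int64(27), np.float64(132.5), np.float64(136.3), np.float64(137.3)), (np.int64(22), np.float64(133.6), np.float64(138.4), np.float64(139.1))]
top now [(np.int64(26), np.float64(133.2), np.float64(137.0), np.float64(138.0)), (np.int64(24), np.float64(131.6), np.float64(135.7), np.float64(136.0)), (np.int64(21), np.float64(133.3), np.float64(136.7), np.float64(136.9)), (np.int64(26), np.float64(132.4), np.float64(136.3), np.float64(137.4)), (np.int64(22), np.float64(133.9), np.float64(138.2), np
[... 441 characters left out ...]
at64(134.2), np.float64(136.9)), (np.int64(37), np.float64(129.6), np.float64(133.3), np.float64(135.7)), (np.int64(38), np.float64(129.7), np.float64(134.7), np.float64(136.3)), (np.int64(36), np.float64(130.3), np.float64(134.1), np.float64(136.4)), (np.int64(36), np.float64(130.3), np.float64(133.8), np.float64(137.5))]
scene now [(np.int64(36), np.float64(129.8), np.float64(133.1), np.float64(136.3)), (np.int64(36), np.float64(130.0), np.float64(135.0), np.float64(136.4)), (np.int64(33), np.float64(130.0), np.float64(135.0), np.float64(136.2)), (np.int64(37), np.float64(129.7), np.float64(134.6), np.float64(137.2)), (np.int64(33), np.float64(130.3), np.float64(134.7), np.float64(136.0))]
```

Run:
```python
from g import *
rel([.505,.065,.2],goal(0,.1))
rel([.545,.065,.06],goal(0,.1))
```

```text
shift [ 0.001  -0.2115  0.0065] rot [ 0.003  0.    -0.   ]
shift [ 0.0268 -0.2119  0.1498] rot [ 0.003  0.    -0.   ]
```

To row units: -0.212 m is -0.2827, -0.2 m is -0.2667, 0.003 rad is 0.0005.

```bash
python3 -m handwheel '[0,0,-0.0667,0,0.0005,0,0,0,0,-0.1333,0,0.0005,0,0,0,0,-0.2,0,0.0005,0,0,0,0,-0.2667,0,0.0005,0,0,0,0,-0.2827,0.04,0.0005,0,0,0,0.008,-0.2827,0.1,0.0005,0,0,0,0.024,-0.2827,0.16,0.0005,0,0,0,0.036,-0.2827,0.2,0.0005,0,0,0,0.036,-0.2827,0.2,0.0005,0,0,0,0.036,-0.2827,0.2,0.0005,0,0]'; python3 -c "
from g import *
rel([.571,.065,.06],goal(0,.1))
rel([.578,.065,.06],goal(0,.1))"
```

```text
clock: 21.25
tool_pos: [0.5451, 0.0647, 0.0606]
eef_rot: [0.999, -0.0, 0.05, 0.0]
contact_force: [0.4, 0.3, 0.8]
opening: 0.004
finger_force: 0.0
shift [ 0.0257 -0.0004  0.0032] rot [ 0.     0.    -0.001]
shift [ 0.0327 -0.0004  0.0039] rot [ 0.     0.    -0.001]
```

To row units: 0.028 m is 0.0373, 0.026 m is 0.0347.

```bash
python3 -m handwheel '[0,0.016,0,0.0013,0,0,0,0,0.0293,0,0.0027,0,0,0,0,0.0347,0,0.004,0,0,0,0,0.0373,0,0.004,0,0,0]'; python3 -m handwheel '[0,0.0013,0,0,0,0,0,0,0.0027,0,0,0,0,0]';  python3 -m handwheel '[0,0.0013,0,0,0,0,0,0,0.0027,0,0,0,0,0]'
```

```text
clock: 21.65
tool_pos: [0.5734, 0.0654, 0.0612]
eef_rot: [0.999, 0.0, 0.05, -0.0]
contact_force: [-3.0, -0.3, 1.9]
opening: 0.004
finger_force: 1.1
clock: 21.85
tool_pos: [0.574, 0.0654, 0.0606]
eef_rot: [0.999, 0.0, 0.049, -0.0]
contact_force: [-5.5, -0.1, 4.6]
opening: 0.002
finger_force: 2.5
clock: 22.05
tool_pos: [0.5748, 0.0653, 0.0605]
eef_rot: [0.999, -0.0, 0.048, -0.001]
contact_force: [-8.4, 0.2, 7.4]
opening: 0.007
finger_force: 4.2
```

To row units: 0.002 m is 0.0027, -0.001 m is -0.0013.

```bash
python3 -m handwheel '[0,0.0013,0,-0.0013,0,0,0,0,0.0027,0,-0.0013,0,0,0]'; python3 -m handwheel '[0,0.0013,0,-0.0013,0,0,0,0,0.0027,0,-0.0013,0,0,0]'
```

```text
clock: 22.25
tool_pos: [0.575, 0.0654, 0.0608]
eef_rot: [0.999, -0.0, 0.046, -0.001]
contact_force: [-8.9, 1.2, 3.5]
opening: 0.002
finger_force: 4.6
clock: 22.45
tool_pos: [0.5759, 0.0662, 0.0611]
eef_rot: [0.999, 0.0, 0.045, -0.001]
contact_force: [-8.1, 0.3, -2.5]
opening: 0.005
finger_force: 4.5
```

To row units: 0.209 m is 0.2787, -0.008 m is -0.0107.

```bash
python3 -m handwheel '[0,-0.0293,0,-0.004,0,0,0,0,-0.032,0.06,-0.0027,0,0,0,0,-0.032,0.12,-0.0013,0,0,0,0,-0.032,0.18,-0.0013,0,0,0,0,-0.032,0.24,-0.0013,0,0,0,0,-0.0293,0.2787,0.0013,0,0,0,0,-0.02,0.2787,0.0027,0,0,0,0,-0.0147,0.2787,0.0027,0,0,0,0,-0.012,0.2787,0.0027,0,0,0,0,-0.0107,0.2787,0.0027,0,0,0]';python3 -m handwheel '[0,0.0013,0,0,0,0,0,0,0.0027,0,0,0,0,0]'; python3 -m handwheel '[0,0.0013,0,0,0,0,0,0,0.0027,0,0,0,0,0]'
```

```text
clock: 23.45
tool_pos: [0.569, -0.1493, 0.06]
eef_rot: [0.999, -0.003, 0.047, 0.004]
contact_force: [-12.1, -11.0, 5.6]
opening: 0.009
finger_force: 8.9
clock: 23.65
tool_pos: [0.5703, -0.1492, 0.06]
eef_rot: [0.999, -0.003, 0.047, 0.003]
contact_force: [-13.0, -10.9, 2.7]
opening: 0.007
finger_force: 9.0
clock: 23.85
tool_pos: [0.571, -0.1492, 0.06]
eef_rot: [0.999, -0.003, 0.046, 0.003]
contact_force: [-15.4, -10.4, 6.6]
opening: 0.005
finger_force: 10.6
```

To row units: -0.15 m is -0.2, -0.12 m is -0.16.

```bash
python3 -m handwheel '[0,-0.0533,0,-0.0053,0,0,0,0,-0.08,0,-0.0267,0,0,0,0,-0.08,0,-0.0933,0,0,0,0,-0.08,0,-0.16,0,0,0,0,-0.08,0,-0.2,0,0,0,0,-0.08,0,-0.2,0,0,0]'; for i in 1 2 3; do python3 o.py|head -1; done
python3 - <<'E'
from g import *
for n in('top','scene'):
  for k in range(2):
    if k==0: d=np.load(n+'0.npz'); im,w=d['im'],d['w']
    else: im,w=cloud(n)
    q=to_dock(w); g=im.astype(float).mean(2)
    m=(abs(q[...,1])<.085)&(q[...,0]>.105)&(q[...,0]<.15)&(w[...,2]>.045)&(w[...,2]<.072)&(g>75)
    print(n,k,m.sum(),np.round(np.percentile(q[m][:,0],[25,50,75])*1e3,1))
im,w=cloud('top'); m=sel(w,im,(190,165,218,202),.06,.13); P=w[m]; T=P[P[:,2]>.09]
print('sw',np.round(np.median(T,0),3),np.round(np.percentile(P,[2,98],axis=0),3).tolist())
b=sel(w,im,(190,165,218,202),.035,.055); print(rect(w[b]))
im,w=cloud('scene'); H=hsv(im); r=((H[...,0]<5)|(H[...,0]>170))&(H[...,1]>150)&sel(w,im,(298,160,340,208),.04,.12)
P=w[r]; T=P[P[:,2]>.09]; print('sw scene',len(P),np.round(np.median(T,0),3),np.round(np.percentile(P,[2,98],axis=0),3).tolist())
E
```

```text
clock: 24.45
tool_pos: [0.5057, -0.1435, 0.2078]
eef_rot: [0.999, 0.001, 0.055, 0.001]
contact_force: [0.7, -0.5, 0.2]
opening: 0.007
finger_force: 0.0
clk 24.5 yaw_rel -0.39 [ 0.2 -0.2] dock mm [41.7  2.1] gap -2.2 len 125.6 227.4
clk 24.6 yaw_rel -0.21 [ 0. -0.] dock mm [41.9  2.2] gap -2.4 len 125.5 229.5
clk 24.6 yaw_rel -0.35 [ 0.1 -0.1] dock mm [41.6  2. ] gap -2.1 len 125.1 230.5
top 0 169 [130.2 131.5 134.2]
top 1 112 [131.4 133.5 135.7]
scene 0 206 [126.4 128.5 130.2]
scene 1 173 [128.6 130.9 133. ]
sw [0.54  0.186 0.098] [[0.536, 0.169, 0.061], [0.563, 0.197, 0.102]]
((575.0023803710938, 188.0823974609375), (114.03560638427734, 68.1846923828125), 1.0488054752349854)
sw scene 67 [0.548 0.185 0.095] [[0.543, 0.175, 0.053], [0.571, 0.196, 0.101]]
```

```bash
python3 -c "
from g import *
rel([.49,.187,.2],goal(0.01,.08))
rel([.495,.187,.085],goal(0.01,.08))"
```

```text
shift [-0.0126 -0.3304  0.0018] rot [-0.    -0.019 -0.01 ]
shift [-0.0189 -0.3303  0.1167] rot [-0.    -0.019 -0.01 ]
```

To row units: -0.33 m is -0.44, -0.3 m is -0.4, -0.019 rad is -0.003.

```bash
python3 -m handwheel '[0,-0.016,-0.0667,0,0,-0.003,-0.0016,0,-0.016,-0.1333,0,0,-0.003,-0.0016,0,-0.016,-0.2,0,0,-0.003,-0.0016,0,-0.016,-0.2667,0,0,-0.003,-0.0016,0,-0.016,-0.3333,0,0,-0.003,-0.0016,0,-0.016,-0.4,0,0,-0.003,-0.0016,0,-0.016,-0.44,0,0,-0.003,-0.0016,0,-0.02,-0.44,0.0533,0,-0.003,-0.0016,0,-0.024,-0.44,0.1067,0,-0.003,-0.0016,0,-0.0253,-0.44,0.156,0,-0.003,-0.0016]'; python3 -c "
from g import *
rel([.495,.187,.085],goal(0.01,.08))
rel([.58,.188,.085],goal(0.01,.08))"
```

```text
clock: 25.8
tool_pos: [0.495, 0.1867, 0.0834]
eef_rot: [0.999, 0.006, 0.04, 0.0]
contact_force: [0.8, 0.1, -0.2]
opening: 0.002
finger_force: 0.0
shift [ 0.0002 -0.0002 -0.0016] rot [ 0.001 -0.     0.002]
shift [ 0.0849 -0.0003  0.0052] rot [ 0.001 -0.     0.002]
```

To row units: 0.081 m is 0.108, 0.076 m is 0.1013.

```bash
python3 -m handwheel '[0,0.02,0,0.0013,0,0,0,0,0.0373,0,0.0027,0,0,0,0,0.0507,0,0.004,0,0,0,0,0.064,0,0.004,0,0,0,0,0.0773,0,0.0053,0,0,0,0,0.0907,0,0.0053,0,0,0,0,0.1013,0,0.0067,0,0,0,0,0.108,0,0.0067,0,0,0]'; python3 -m handwheel '[0,0.0027,0,0,0,0,0,0,0.0053,0,0,0,0,0]'
```

```text
clock: 26.6
tool_pos: [0.5739, 0.1871, 0.0864]
eef_rot: [0.999, 0.005, 0.037, -0.0]
contact_force: [-14.2, -1.3, 6.9]
opening: 0.005
finger_force: 8.2
clock: 26.8
tool_pos: [0.574, 0.1871, 0.0863]
eef_rot: [0.999, 0.005, 0.034, -0.0]
contact_force: [-18.4, -0.7, 10.7]
opening: 0.008
finger_force: 10.5
```

To row units: -0.15 m is -0.2, -0.12 m is -0.16.

```bash
python3 -m handwheel '[0,-0.0267,0,-0.0013,0,0,0,0,-0.08,0,-0.0053,0,0,0,0,-0.1133,0,-0.0267,0,0,0,0,-0.1133,0,-0.0933,0,0,0,0,-0.1133,0,-0.16,0,0,0,0,-0.1133,0,-0.2,0,0,0,0,-0.1133,0,-0.2,0,0,0]'; for i in 1 2; do python3 o.py|head -1; done
python3 - <<'E'
from g import *
im,w=cloud('top'); m=sel(w,im,(190,160,218,202),.06,.13); P=w[m]; T=P[P[:,2]>.088]
print('sw',len(T),np.round(np.median(T,0),3),np.round(P.max(0),3))
b,_=cloud('scene'); cv2.imwrite('pics/s3.png',cv2.resize(b[130:300,190:370],None,fx=3,fy=3)[...,::-1])
E
```

```text
clock: 27.5
tool_pos: [0.4881, 0.1866, 0.2348]
eef_rot: [0.999, 0.005, 0.047, -0.001]
contact_force: [0.2, -0.7, -0.1]
opening: 0.007
finger_force: 0.0
clk 27.6 yaw_rel -0.13 [ 0. -0.] dock mm [41.6  2.8] gap -2.1 len 125.5 229.7
clk 27.6 yaw_rel -0.3 [ 0.2 -0.2] dock mm [41.6  2.5] gap -2.1 len 125.5 230.3
sw 30 [0.591 0.188 0.096] [0.598 0.203 0.105]
```

View pics/s3.png

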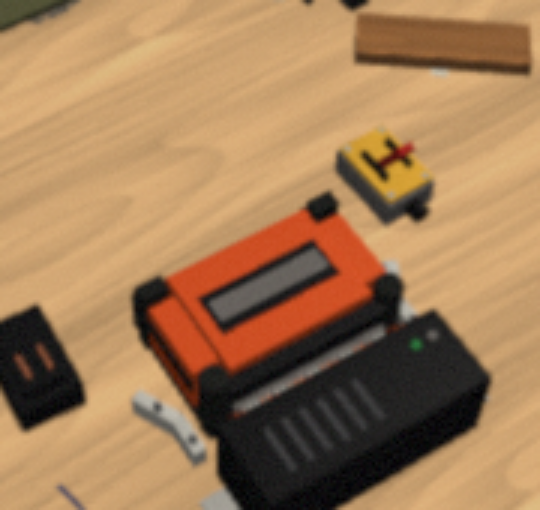

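The picture shows the handle lying over away from the robot at (400,152), and the pack still square against the bar. In the crop, the battery, offcut and guides look where they were, and the robot is clear.

```bash
python3 -c "
from plant import *
print(finish_job())"
```

```text
the job is handed in; nothing more can be done
None
```

The power pack sits squarely against the dock's contact bar, pressing it in by about 2 mm, and it stayed there when I let go. I then pushed the red switch handle fully over to its stop and handed the job in at about 28 s; no verdict came back.

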